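Swap the filter cartridge in a bench filtration unit

TASK

The brown-capped cartridge in the white filtration unit is spent: press it down so that the push-push catch lets go and it pops up, then take it out and put it in the blue tray. Load the fresh green-capped cartridge from the grey rack into the same slot and press it in until the catch holds it down. Press firmly but gently (well below 25 N, the catch is delicate), leave the other lab ware where it stands, and let go of everything at the end.

Things in the scene. Friction and masses are not known exactly. Their poses are not given: they have to be found in the camera images.
- bay: White filtration unit fixed to the bench, 160 (its x) x 150 (its y) x 110 mm high, flat top. Origin on the bench under the slot's centre, z up. The vertical slot in the top is 47 (x) x 31 mm (y), the cartridge centred in it; a blue 45-degree lead-in 5 mm wide and deep rings it. A spring platform inside carries the cartridge. More than 25 N on a cartridge in it, or on its housing, damages it.
- slot_mouth (a point): Centre of the slot mouth, level with the unit's top, 110 mm above the bay's origin; axes as the bay. A cartridge on the raised platform has its underside 52 mm above the bench and its top 34 mm proud of the unit; held by the catch, underside at 36 mm, top 18 mm proud; pressed fully, at least 3 mm of it still stands proud.
- platform (a joint): Depth of the platform in m: 0 up (also when empty), 0.016 held, 0.032 at most. Push-push: each full press, to a trip point 4 to 12 mm below the held depth (differs, unseen), then unloading changes held to up (damped, 0.3 s) or up to held; a short press changes nothing. Spring: 5 N up, 8 N held, up to 11 N at the trip point (more if fast).
- spent: Spent cartridge: upright block 44 (its x) x 28 (its y) x 92 mm, 0.1 to 0.21 kg, beige with a dark brown cap (upper 26 mm). Origin: centre of its underside, z up. Starts in the slot, held by the catch, its x along the slot's x. Grip it across its 28 mm.
- spent_top (a point): Centre of the flat top of the spent cartridge, 92 mm above its underside: press here with shut fingers. About 1 mm past the catch's trip point a rubber stop adds some 9 N per mm; this climb tells that the press is complete, so stop at 13 to 17 N in all.
- fresh: Fresh cartridge: same block 44 x 28 x 92 mm, white with a green cap; origin: centre of its underside, z up. Stands in the rack. Its long side goes along the slot's long side; either half turn fits. Gripped by its upper 25 mm it can be lowered onto the raised platform with the fingers clear of the unit; then let go and press its top.
- fresh_top (a point): Centre of the flat top of the fresh cartridge, 92 mm above its underside: press here with shut fingers, as on the spent one.
- rack: Grey rack block fixed to the bench, 90 x 75 x 45 mm, with one well 48 x 32 mm, 30 mm deep; origin on the bench under the well. The fresh cartridge stands centred in it, its axes along the rack's, underside 15 mm above the bench, 62 mm proud.
- tray: Blue open tray fixed to the bench, 150 (its x) x 160 (its y) x 40 mm high, walls 4 mm, floor 4 mm; origin on the bench under its centre. The spent cartridge may stand or lie in it.
- cell: Bystander: steel sample cell with a black knob, 66 mm wide, 91 mm high; origin at its underside. Leave alone.
- wash: Bystander: white bottle with a green cap, 60 mm wide, 150 mm high; origin at its underside. Leave alone.
- collar: Bystander: flat steel ring, 64 mm wide, 14 mm high; origin at its underside. Leave alone.
Not all that is in view belongs to the job. Of the things that look like the fresh, the smaller one is meant. There is more than one size of the tray; the one meant has the size given above.

How it is judged:
On the way, in this order (a step that is already met when the one before it is completed fails the run):
1. pressing has made the catch let go: the platform is up and the spent cartridge stands on it, popped up in the slot (value of joint platform below 0.003 m and z of spent in the frame of bay between 0.048 and 0.058 m and horizontal distance between spent and bay below 0.006 m), for 0.1 s.
2. the spent cartridge is in the tray (x of spent in the frame of tray between -0.075 and 0.075 m and y of spent in the frame of tray between -0.08 and 0.08 m and height (world z) of spent below 0.04 m and contact force between the fingers and spent below 0.1 N), for 0.1 s.
At the end, for the whole second after the job is handed in: The fresh cartridge stands in the unit's slot, let go, at rest and held down by the catch (platform 13.5 to 18.5 mm down, underside 33 to 39 mm above the bench); the spent cartridge is at rest inside the tray, standing or lying (value of joint platform between 0.0135 and 0.0185 m and z of fresh in the frame of bay between 0.033 and 0.039 m and horizontal distance between fresh and bay below 0.005 m and angle between fresh's own z axis and vertical below 0.1 rad and x of spent in the frame of tray between -0.075 and 0.075 m and y of spent in the frame of tray between -0.08 and 0.08 m and height (world z) of spent below 0.04 m and linear speed of each of spent, fresh below 0.02 m/s); the robot touches nothing.
It fails at once if the spent cartridge is pressed on the unit with more than 25 N (contact force between spent and bay above 25 N).
It fails at once if the fresh cartridge is pressed on the unit with more than 25 N (contact force between fresh and bay above 25 N).
It fails at once if the robot presses the unit itself with more than 25 N (contact force between the fingers and bay above 25 N).
It fails at once if a bystander is pushed away or knocked over (distance of any of cell, wash, collar from where it was at the start of the episode above 0.03 m or angle between any of cell, wash's own z axis and vertical above 0.4 rad).
It also fails if it takes over 72 s, if anything falls off the work surface, if the arm or the gripper's body presses on something with over 40 N, if the wrist force passes 120 N, or if a joint passes its speed limit or range.

ROBOT

A 7-joint arm with a two-finger parallel gripper is mounted at the origin on the work surface. World frame = base frame: x ahead of the robot, y to its left, z up, the work surface at z = 0. Lengths are in m, angles in rad, forces in N, time in s.
With the tool pointing down it reaches from about 0.4 to 0.875 m from the base axis. Payload 19.3 kg.
Tool frame: the origin (TCP) lies at the centre of the arm's flange, where the gripper is bolted on; the fingertips stand 173 mm ahead of it and the grasp point (between the pads) lies 155 mm ahead of it; z points along the fingers, y is the line along which they close (so a half turn about z gives the same grasp; the last joint's range is limited). The gripper opens to 85 mm and grips with 20 to 120 N. Pads are 22 mm wide; open, the fingers measure 114 mm over their backs; the gripper's body (76 mm by 85 mm) begins 54 mm behind the grasp point. The pads swing forward as they close: fully open they stand 13 mm farther back than shut.
Start: joints at [-1.24, 0.521, -0.036, 1.599, 0.021, 1.021, -0.113], TCP at [0.244, 0.575, 0.405] pointing down, gripper open.
Joint ranges: [-2.91, 2.91], [-0.3, 2.13], [-1.5, 1.42], [0.17, 2.43], [-1.26, 4.41], [0.16, 1.93], [-2.52, 2.52]. Speed limits (rad/s): [1.89, 1.89, 2.39, 2.39, 3.01, 3.01, 3.01].

INTERFACE

Orientations are given as [roll, pitch, yaw] about the fixed x, y, z axes, in that order (R = Rz(yaw) Ry(pitch) Rx(roll)).
In Python, from workcell import bot, imaging, job gives the robot as it stands.
- The arm moves only by the tool carry_out, never from a script. Its argument "targets" is a list of rows, each a list of 3 entries, a list of its own where there are three numbers: the shift along the tool's x, y, z in units of 0.25 m (1.0 is 0.25 m), then the turn, a rotation vector about the tool's x, y, z in units of 180 degrees (1.0 is 180 degrees), then the opening, from 0 (shut) to 1 (fully open). In form: [[[tx, ty, tz], [wx, wy, wz], jaw], ...]. A call has 1 to 8 rows; each row shifts and turns the commanded pose from where the row before left it, along the tool's axes as they then stand; what a row does not reach is not made up. A row lasts 1/8 s, in which the tool goes at most 62.5 mm and 10.7 degrees, less where a joint would pass 70% of its speed; a pose out of reach is approached as far as the arm can. A call with a number of a shift or a turn outside -1 to 1 is refused whole. A call with a gripper value outside its range is refused whole. The fingers move at their own pace and stop on an object; "force" is the grip in N (left out, the last holds). Time passes only in rows, so rows that do not move let the fingers close. It gives the time, the measured TCP pose, the force and the opening at its end, in the units of the state.
- bot.observe(): the state, without advancing time (a new reading comes with each control period).
- imaging.grab_frame(name): name is "scene" or "top" or "wrist"; returns a dict with "pixels" (480x640x3 uint8, red, green, blue), "mtx" (3x3 intrinsics, pixels), "k1" (the pictures are not rectified: a ray, as slopes to the right and down, at radius r is drawn at 1 + k1 r^2 times it, then the intrinsics apply), "cam_to_world" (4x4, takes a point from camera to world coordinates); the wrist camera has in their place "mount" (4x4, takes a point from camera to tool coordinates, whose origin is the TCP and whose axes are the flange's). Camera axes: x right, y down, z forward; pixel columns grow to the right and rows downward; lengths in m; the calibration is good to about 2 mm. A picture is of the moment at which its call begins: read the wrist's pose just before it. There is no depth.
- job.job_done(): hands the job in, once; it reports no verdict.
The state is a dict: "clock": time; "qpos": joint angles; "qd": joint speeds; "joint_efforts": joint torques, N m; "position": TCP position; "tool_rot": TCP orientation; "force": force on the tool from outside, world axes, zero at the start; "moment": the same for the moment, N m; "grip_width": finger opening in m.
Only numpy, scipy, OpenCV 4.12 (cv2) and the standard library are available. Lean on these libraries where they do the work, as an engineer would, in place of code of your own. Each camera call takes 0.05 s, during which the arm holds its last target. There are 200 camera calls.

## Working session

There is one attempt and no reset: what is moved stays moved. The work goes in short steps, Python scripts to look and compute and a tool call to move; the robot and the scene stay as the last step left them, time stands still between calls to the robot, and variables do not carry over. Pictures are saved under pics/ and viewed, on a budget of 10 in all, crops included, one or two more only if the job needs it, and the job is handed in when it is done.

Besides the shell and the picture viewer there is one more tool, called in YAML: its name, and indented under it one key for each argument. carry_out: Moves the arm, as the interface text tells. Its arguments: {"type":"object","properties":{"targets":{"type":"array"},"force":{"type":"number"}},"required":["targets"]}

```bash
mkdir -p pics
python3 - <<'E'
from workcell import bot, imaging, job
import cv2,numpy as np
print(bot.observe())
for n in ("scene","top"):
    f=imaging.grab_frame(n); cv2.imwrite(f"pics/{n}0.png",f["pixels"][:,:,::-1])
    np.savez(f"{n}0.npz",**f); print(n,f["mtx"],f["k1"],f["cam_to_world"])
f=imaging.grab_frame("wrist"); cv2.imwrite("pics/wrist0.png",f["pixels"][:,:,::-1]);print(f["mtx"],f["k1"],f["mount"])
E
```

```text
{'clock': 0.0, 'qpos': array([-1.24016883,  0.5220234 , -0.0363182 ,  1.59997438,  0.02122858,
        1.02111305, -0.11277347]), 'qd': array([-1.26277329e-03, -9.34380176e-04,  1.52527611e-03, -3.67919714e-04,
        1.97051583e-05,  1.49038848e-03,  7.76424424e-04]), 'joint_efforts': array([ 2.63065354e-03, -9.27129507e+01,  1.98114239e+00, -3.69923794e+01,
        1.78472127e-02,  8.44855414e-03, -5.12540146e-05]), 'position': array([0.24383981, 0.57532902, 0.40413193]), 'tool_rot': array([-3.14046540e+00,  1.09472142e-04,  2.74078813e+00]), 'force': array([0.04848079, 0.62359931, 0.23315015]), 'moment': array([-0.03514792, -0.02242215, -0.03185945]), 'grip_width': 0.08576323428383208}
scene [[536.07143493   0.         318.99495827]
 [  0.         536.07143493 247.77333656]
 [  0.           0.           1.        ]] -0.020553460719018906 [[ 6.53080823e-01  4.68724034e-01 -5.94796788e-01  1.22019937e+00]
 [ 7.57287752e-01 -4.03357042e-01  5.13632512e-01 -5.75056649e-01]
 [ 8.36430497e-04 -7.85875866e-01 -6.18383719e-01  8.24043481e-01]
 [ 0.00000000e+00  0.00000000e+00  0.00000000e+00  1.00000000e+00]]
top [[601.34586325   0.         317.16634291]
 [  0.         601.34586325 242.70145209]
 [  0.           0.           1.        ]] 0.06606978338185082 [[-0.00886835 -0.9795563   0.20097466  0.27983736]
 [-0.99993809  0.01003791  0.00480106 -0.01669257]
 [-0.00672027 -0.20091964 -0.97958467  1.36098974]
 [ 0.          0.          0.          1.        ]]
[[377.14006172   0.         319.3459233 ]
 [  0.         377.14006172 234.04659593]
 [  0.           0.           1.        ]] -0.04122154773334819 [[ 2.09650759e-04 -9.53869379e-01 -3.00221859e-01  7.69186366e-02]
 [ 9.99999975e-01  2.21331116e-04 -4.89711132e-06 -1.58783459e-04]
 [ 7.11196436e-05 -3.00221850e-01  9.53869402e-01  3.15164268e-02]
 [ 0.00000000e+00  0.00000000e+00  0.00000000e+00  1.00000000e+00]]
```

View pics/top0.png

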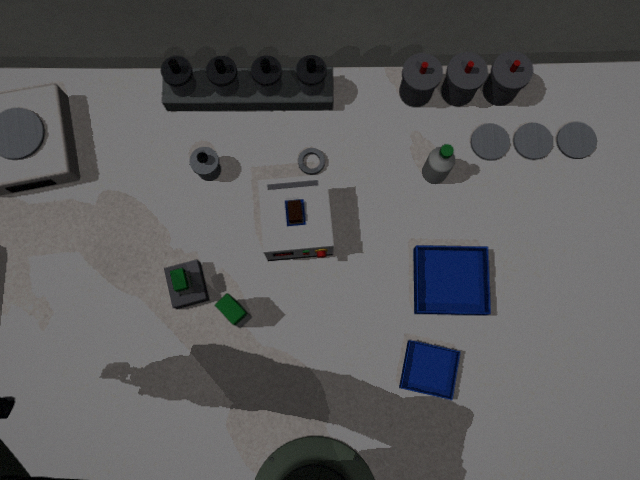

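View pics/scene0.png

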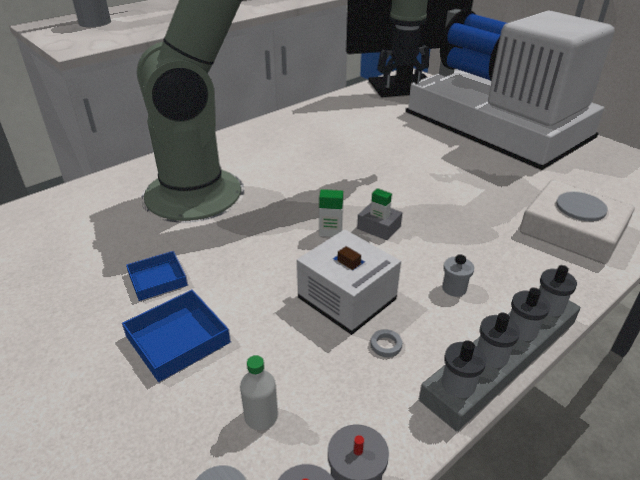

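The top view shows the spent cap at (295,212) and the unit around it. The fresh candidates are the one in the rack (179,279) and a larger loose one (231,309); the rack one fits the description. The tray candidates are (452,280), large, and (430,369), small. I'll measure all of them.

```bash
cat > h.py <<'E'
import numpy as np,cv2
from scipy.spatial.transform import Rotation as R
def ray(f,uv,T=None):
    T=f["cam_to_world"] if T is None else T
    K=f["mtx"];k=float(f["k1"]); uv=np.atleast_2d(np.asarray(uv,float))
    n=cv2.undistortPoints(uv[:,None,:],K,np.array([k,0,0,0,0.]),None,None)[:,0]
    d=np.c_[n,np.ones(len(n))]@T[:3,:3].T
    return T[:3,3],d
def onz(f,uv,z,T=None):
    o,d=ray(f,uv,T); return o+d*((z-o[2])/d[:,2])[:,None]
def mask(im,c):
    h=cv2.cvtColor(im,cv2.COLOR_RGB2HSV); H,S,V=[h[...,i].astype(int) for i in range(3)]
    r={"green":(H>45)&(H<80)&(S>140)&(V>40),"blue":(H>105)&(H<130)&(S>140)&(V>30),"brown":(H<20)&(S>120)&(V>20)&(V<140)}[c]
    return r.astype(np.uint8)
def blobs(im,c,amin=60):
    cs,_=cv2.findContours(mask(im,c),cv2.RETR_EXTERNAL,cv2.CHAIN_APPROX_NONE)
    return [q for q in cs if cv2.contourArea(q)>amin]
def rect(P):  # P Nx3 -> centre, long side, short side, yaw of long side
    (c,s,a)=cv2.minAreaRect((P[:,:2]*1000).astype(np.float32)); 
    if s[0]<s[1]: s=s[::-1]; a+=90
    a=(a+90)%180-90
    return np.round(np.array(c)/1000,4),np.round(s,1),round(a,1)
def tcpT(s):
    T=np.eye(4);T[:3,:3]=R.from_euler("xyz",s["tool_rot"]).as_matrix();T[:3,3]=s["position"];return T
def look(name):
    from workcell import bot,imaging
    s=bot.observe(); f=imaging.grab_frame("wrist"); f["cam_to_world"]=tcpT(s)@f["mount"]
    cv2.imwrite(f"pics/{name}.png",f["pixels"][:,:,::-1]); np.savez(f"{name}.npz",**f); return s,f
E
python3 - <<'E'
from h import *
for n in("top","scene"):
    f=dict(np.load(n+"0.npz"))
    for c,zs in(("green",(.077,.107)),("blue",(.04,.11)),("brown",(.128,))):
        for q in blobs(f["pixels"],c):
            x=q[:,0].mean(0)
            print(n,c,x.round(),cv2.contourArea(q),[(z,)+rect(onz(f,q[:,0],z)) for z in zs])
E
```

```text
top green [230. 308.] 424.0 [(0.077, array([0.4024, 0.1768]), array([57.1, 35.8]), 43.3), (0.107, array([0.3995, 0.1722]), array([55.8, 34.9]), 43.3)]
top green [178. 279.] 222.5 [(0.077, array([0.4672, 0.2897]), array([43.6, 26.9]), 14.6), (0.107, array([0.4628, 0.2826]), array([42.6, 26.2]), 14.6)]
top green [447. 150.] 96.5 [(0.077, array([ 0.752 , -0.3016]), array([24.7, 23.5]), 89.1), (0.107, array([ 0.741 , -0.2949]), array([24.1, 23. ]), 89.1)]
top blue [430. 369.] 2530.0 [(0.04, array([ 0.2728, -0.2477]), array([113.7, 103.3]), 76.7), (0.11, array([ 0.2731, -0.2354]), array([107.7,  97.8]), 76.7)]
top blue [451. 280.] 4954.0 [(0.04, array([ 0.4653, -0.3045]), array([164.4, 150.9]), 88.4), (0.11, array([ 0.4554, -0.2892]), array([155.7, 143. ]), 88.4)]
top brown [294. 210.] 202.5 [(0.128, array([0.6036, 0.0366]), array([40.5, 26.5]), 4.6)]
scene green [255. 364.] 206.5 [(0.077, array([ 0.6797, -0.2587]), array([38.7, 26.5]), -36.0), (0.107, array([ 0.7014, -0.2714]), array([37.1, 25.5]), -36.0)]
scene green [331. 199.] 364.5 [(0.077, array([0.3683, 0.2002]), array([84. , 57.1]
[... 259 characters left out ...]
(0.04, array([ 0.4844, -0.312 ]), array([181.4, 165.6]), -1.9), (0.11, array([ 0.5501, -0.3355]), array([165.2, 150.8]), -1.9)]
scene blue [156. 275.] 1791.0 [(0.04, array([ 0.3016, -0.2609]), array([132.6, 108.8]), -13.6), (0.11, array([ 0.3836, -0.2889]), array([120.8,  99.1]), -13.6)]
scene blue [370.  65.] 379.5 [(0.04, array([-0.3392,  1.0554]), array([318.9,  78.3]), -44.9), (0.11, array([-0.2   ,  0.9098]), array([290.5,  71.3]), -44.9)]
scene blue [473.  45.] 2356.5 [(0.04, array([-0.2677,  1.6555]), array([958. , 253.6]), -60.2), (0.11, array([-0.1349,  1.4564]), array([872.5, 231. ]), -60.2)]
scene brown [349. 258.] 292.5 [(0.128, array([0.6151, 0.0284]), array([57.1, 44.9]), 3.9)]
```

```bash
cat >> h.py <<'E'
def go(x,y,z,yaw):
    """shift in present tool axes (units .25 m) to target, then the turn (units 180deg) to tool-down at yaw (deg)"""
    from workcell import bot
    s=bot.observe();T=tcpT(s);A=T[:3,:3]
    G=R.from_euler("xyz",[np.pi,0,np.radians(yaw)]).as_matrix()
    d=A.T@(np.array([x,y,z])-T[:3,3])/.25
    w=R.from_matrix(A.T@G).as_rotvec()/np.pi
    print("shift",d.round(4),"turn",w.round(4),"t",s["clock"],"pos",s["position"].round(4),"rpy",np.degrees(s["tool_rot"]).round(2),"F",s["force"].round(2),"w",round(s["grip_width"],4),"q7",s["qpos"][6].round(2))
E
python3 -c "
from h import *
go(.463,.283,.405,194.6)"
```

```text
shift [-1.2635 -0.7347 -0.0022] turn [-3.000e-04 -1.000e-04 -2.087e-01] t 0.15 pos [0.2438 0.5754 0.4042] rpy [-179.95    0.    157.03] F [-0.59 -0.41  0.  ] w 0.0854 q7 -0.11
```

carry_out:
  targets:
    - [[-0.15,-0.09,0],[0,0,0],0]
    - [[-0.16,-0.09,0],[0,0,0],0]
    - [[-0.16,-0.09,0],[0,0,0],0]
    - [[-0.16,-0.09,0],[0,0,0],0]
    - [[-0.16,-0.095,0],[0,0,0],0]
    - [[-0.16,-0.095,0],[0,0,0],0]
    - [[-0.16,-0.095,0],[0,0,0],0]
    - [[-0.15,-0.09,0],[0,0,0],0]

```text
clock: 1.15
position: [0.463, 0.2819, 0.4046]
tool_rot: [-3.141, -0.0, 2.741]
force: [-0.1, 0.3, 0.3]
grip_width: -0.0003
```

carry_out:
  targets:
    - [[0,0,0],[0,0,-0.052],0]
    - [[0,0,0],[0,0,-0.052],0]
    - [[0,0,0],[0,0,-0.052],0]
    - [[0,0,0],[0,0,-0.052],0]
    - [[0,0,0],[0,0,0],0]
    - [[0,0,0],[0,0,0],0]

```text
clock: 1.9
position: [0.4622, 0.2833, 0.4046]
tool_rot: [-3.142, -0.0, -2.893]
force: [-0.4, -0.3, 0.1]
grip_width: -0.0001
```

```bash
python3 -c "
from h import *
s,f=look('fresh1')
for q in blobs(f['pixels'],'green'): print(q[:,0].mean(0),rect(onz(f,q[:,0],.107)))
go(.604,.037,.405,184.6)"
```

```text
[318.82978723 222.04787234] (array([0.4604, 0.2815]), array([46.4, 27. ]), 15.0)
[182.21428571  92.83928571] (array([0.3976, 0.1689]), array([60.3, 43. ]), 44.3)
shift [-0.3064 -1.0949 -0.0014] turn [-0.     -0.      0.0538] t 1.95 pos [0.4622 0.2834 0.4046] rpy [-1.7999e+02 -1.0000e-02 -1.6571e+02] F [ 0.26 -0.68  0.74] w 0.0002 q7 1.11
```

View pics/fresh1.png

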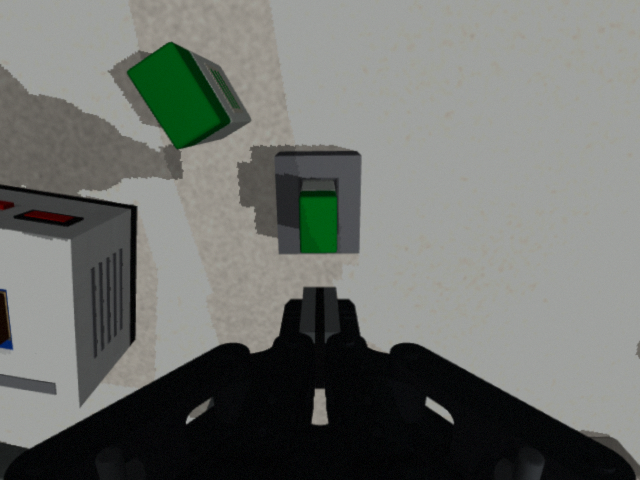

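The fresh cartridge in the rack is at (319,222), and the larger decoy is at (182,93). Its top measures about 44 x 27 mm, so the choice holds. Next, over the bay.

carry_out:
  targets:
    - [[-0.04,-0.15,0],[0,0,0],0]
    - [[-0.044,-0.157,0],[0,0,0],0]
    - [[-0.044,-0.157,0],[0,0,0],0]
    - [[-0.044,-0.157,0],[0,0,0],0]
    - [[-0.044,-0.157,0],[0,0,0],0]
    - [[-0.044,-0.157,0],[0,0,0],0]
    - [[-0.046,-0.16,0],[0,0,0],0]
    - [[0,0,0],[0,0,0.054],0]

```text
clock: 2.95
position: [0.6056, 0.0341, 0.4044]
tool_rot: [-3.14, 0.0, -3.068]
force: [-0.7, 0.7, -1.1]
grip_width: -0.0001
```

carry_out:
  targets:
    - [[0,0,0],[0,0,0],0]
    - [[0,0,0],[0,0,0],0]

```text
clock: 3.2
position: [0.6045, 0.0382, 0.4047]
tool_rot: [3.142, -0.0, -3.055]
force: [-0.7, -0.1, -0.5]
grip_width: 0.0002
```

```bash
python3 -c "
from h import *
s,f=look('bay1')
for c,z in(('brown',.128),('blue',.11)):
  for q in blobs(f['pixels'],c): print(c,q[:,0].mean(0),cv2.contourArea(q),rect(onz(f,q[:,0],z)))
go(.604,.037,.325,184.6)"
```

```text
brown [317.16230366 231.63350785] 2297.5 (array([0.6039, 0.0365]), array([42.8, 27.1]), 5.0)
brown [253.73584906  99.55660377] 242.0 (array([ 0.521 , -0.0099]), array([15.8, 10. ]), -85.3)
blue [316.97964377 217.54961832] 1042.5 (array([0.604 , 0.0363]), array([55.2, 40.2]), 5.0)
blue [21.47058824 56.56535948] 4744.0 (array([ 0.5057, -0.1689]), array([71.2, 33.7]), -2.4)
shift [ 0.0025 -0.0043  0.3191] turn [0.    0.    0.002] t 3.25 pos [0.6045 0.0381 0.4048] rpy [ 179.99    0.   -175.05] F [-0.13  0.54  0.97] w 0.0 q7 1.5
```

View pics/bay1.png

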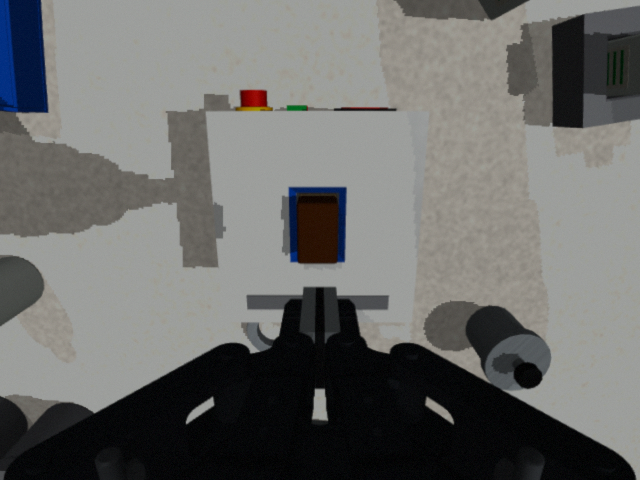

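The spent cap is at (317,232) inside the blue lead-in ring, and cap and ring agree on (0.604, 0.0364), yaw 5°. Descending to press.

carry_out:
  targets:
    - [[0.002,-0.007,0.1],[0,0,0],0]
    - [[0,0,0.12],[0,0,0],0]
    - [[0,0,0.1],[0,0,0],0]
    - [[0,0,0.05],[0,0,0],0]
    - [[0,0,0.02],[0,0,0],0]
    - [[0,0,0],[0,0,0],0]
    - [[0,0,0],[0,0,0],0]

```text
clock: 4.12
position: [0.6045, 0.0357, 0.308]
tool_rot: [3.142, 0.001, -3.059]
force: [-0.3, -0.4, 0.4]
grip_width: -0.0001
```

carry_out:
  targets:
    - [[0,0,0.012],[0,0,0],0]
    - [[0,0,0.012],[0,0,0],0]
    - [[0,0,0.008],[0,0,0],0]
    - [[0,0,0.008],[0,0,0],0]
    - [[0,0,0],[0,0,0],0]
    - [[0,0,0],[0,0,0],0]

```text
clock: 4.88
position: [0.6044, 0.0356, 0.2975]
tool_rot: [-3.142, 0.0, -3.059]
force: [-2.1, -0.7, 6.3]
grip_width: -0.0003
```

carry_out:
  targets:
    - [[0,0,0.008],[0,0,0],0]
    - [[0,0,0.004],[0,0,0],0]
    - [[0,0,0],[0,0,0],0]

```text
clock: 5.25
position: [0.6044, 0.0356, 0.2945]
tool_rot: [-3.142, 0.0, -3.059]
force: [-1.3, 0.4, 7.2]
grip_width: -0.0
```

carry_out:
  targets:
    - [[0,0,0.004],[0,0,0],0]
    - [[0,0,0.002],[0,0,0],0]
    - [[0,0,0],[0,0,0],0]

```text
clock: 5.62
position: [0.6044, 0.0356, 0.293]
tool_rot: [-3.142, 0.001, -3.059]
force: [-1.7, -0.7, 7.1]
grip_width: 0.0001
```

carry_out:
  targets:
    - [[0,0,0.004],[0,0,0],0]
    - [[0,0,0],[0,0,0],0]

```text
clock: 5.88
position: [0.6044, 0.0356, 0.292]
tool_rot: [3.142, 0.0, -3.059]
force: [-1.5, -0.7, 7.6]
grip_width: 0.0001
```

carry_out:
  targets:
    - [[0,0,0.003],[0,0,0],0]
    - [[0,0,0],[0,0,0],0]

```text
clock: 6.12
position: [0.6045, 0.0356, 0.2913]
tool_rot: [3.142, 0.001, -3.059]
force: [-1.1, -0.9, 7.4]
grip_width: 0.0002
```

carry_out:
  targets:
    - [[0,0,0.003],[0,0,0],0]
    - [[0,0,0],[0,0,0],0]

```text
clock: 6.38
position: [0.6045, 0.0356, 0.2907]
tool_rot: [-3.142, 0.001, -3.059]
force: [-2.3, -1.1, 10.1]
grip_width: 0.0005
```

carry_out:
  targets:
    - [[0,0,0.002],[0,0,0],0]
    - [[0,0,0],[0,0,0],0]

```text
clock: 6.62
position: [0.6046, 0.0356, 0.2904]
tool_rot: [3.142, 0.001, -3.059]
force: [-2.6, -0.3, 13.9]
grip_width: -0.0003
```

```bash
python3 -c "
from h import *
go(.604,.0364,.29,185)"
```

```text
shift [0.002  0.0033 0.0016] turn [ 0.      0.0003 -0.0014] t 6.625 pos [0.6046 0.0356 0.2904] rpy [ 1.8000e+02  6.0000e-02 -1.7525e+02] F [-2.63 -0.33 13.86] w -0.0003 q7 1.5
```

carry_out:
  targets:
    - [[0,0,0.001],[0,0,0],0]
    - [[0,0,0],[0,0,0],0]
    - [[0,0,-0.02],[0,0,0],0]
    - [[0,0,-0.04],[0,0,0],0]
    - [[0,0,-0.1],[0,0,0],0]
    - [[0,0,-0.15],[0,0,0],1]
    - [[0,0,-0.14],[0,0,0],1]
    - [[0,0,0],[0,0,0],1]

```text
clock: 7.62
position: [0.6047, 0.0356, 0.4047]
tool_rot: [3.141, 0.004, -3.059]
force: [0.6, -0.1, -0.6]
grip_width: 0.054
```

carry_out:
  targets:
    - [[0,0,0],[0,0,0],1]
    - [[0,0,0],[0,0,0],1]

```text
clock: 7.88
position: [0.6041, 0.0356, 0.401]
tool_rot: [-3.141, -0.002, -3.059]
force: [0.2, -1.0, -0.7]
grip_width: 0.0855
```

```bash
python3 -c "
from h import *
s,f=look('bay2')
for c,zs in(('brown',(.128,.144)),('blue',(.11,))):
  for q in blobs(f['pixels'],c): print(c,q[:,0].mean(0),cv2.contourArea(q),[rect(onz(f,q[:,0],z)) for z in zs])
go(.604,.0364,.289,185)"
```

```text
brown [320.95073892 241.04433498] 2567.5 [(array([0.6085, 0.037 ]), array([44.9, 28.5]), 4.8), (array([0.6031, 0.0365]), array([41.9, 26.6]), 4.8)]
brown [255.60465116 100.        ] 402.0 [(array([ 0.5208, -0.0104]), array([16. , 10.3]), -83.0), (array([ 0.5212, -0.0078]), array([14.9,  9.7]), -83.0)]
blue [320.50890585 219.93384224] 933.5 [(array([0.6039, 0.0363]), array([55.4, 40.2]), 4.8)]
blue [21.52090032 57.77491961] 4828.5 [(array([ 0.5052, -0.1687]), array([71.8, 33.4]), -2.3)]
shift [-1.000e-04  3.100e-03  4.482e-01] turn [-0.     -0.0005 -0.0014] t 7.925 pos [0.6042 0.0356 0.4011] rpy [-1.8000e+02 -8.0000e-02 -1.7524e+02] F [-0.52  0.15 -0.19] w 0.0851 q7 1.5
```

View pics/bay2.png

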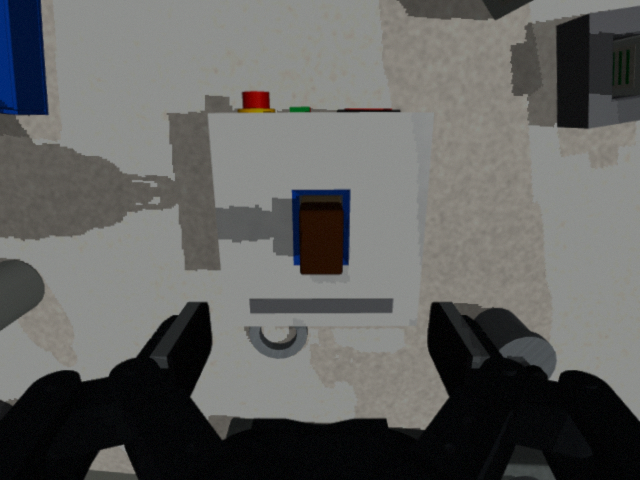

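The cap now sits at (321,238) and stands proud of the ring. Its centre matches the ring at z=0.144, so it has popped up. Gripping.

carry_out:
  targets:
    - [[0,0.003,0.12],[0,0,0],1]
    - [[0,0,0.14],[0,0,0],1]
    - [[0,0,0.1],[0,0,0],1]
    - [[0,0,0.06],[0,0,0],1]
    - [[0,0,0.028],[0,0,0],1]
    - [[0,0,0],[0,0,0],1]
    - [[0,0,0],[0,0,0],0.2]
    - [[0,0,0],[0,0,0],0.2]
  force: 40

```text
clock: 8.93
position: [0.6044, 0.0364, 0.2906]
tool_rot: [-3.142, 0.001, -3.059]
force: [0.3, -0.5, -0.5]
grip_width: 0.0515
```

carry_out:
  targets:
    - [[0,0,0],[0,0,0],0.2]
    - [[0,0,0],[0,0,0],0.2]
    - [[0,0,0],[0,0,0],0.2]
    - [[0,0,0],[0,0,0],0.2]
  force: 40

```text
clock: 9.43
position: [0.6043, 0.0364, 0.2901]
tool_rot: [3.142, 0.0, -3.059]
force: [-0.0, 1.3, 2.6]
grip_width: 0.0271
```

carry_out:
  targets:
    - [[0,0,-0.03],[0,0,0],0]
    - [[0,0,-0.06],[0,0,0],0]
    - [[0,0,-0.1],[0,0,0],0]
    - [[0,0,-0.12],[0,0,0],0]
    - [[0,0,-0.1],[0,0,0],0]
    - [[0,0,-0.05],[0,0,0],0]
    - [[0,0,0],[0,0,0],0]

```text
clock: 10.3
position: [0.6043, 0.0364, 0.4057]
tool_rot: [3.142, 0.001, -3.059]
force: [-0.1, -0.1, -1.6]
grip_width: 0.0271
```

```bash
python3 -c "
from h import *
go(.465,-.3045,.405,185)"
```

```text
shift [ 0.6682 -1.3127  0.0018] turn [ 0.      0.0004 -0.0014] t 10.3 pos [0.6043 0.0364 0.4057] rpy [ 1.8000e+02  7.0000e-02 -1.7525e+02] F [-0.15 -0.12 -1.62] w 0.0271 q7 1.5
```

carry_out:
  targets:
    - [[0.06,-0.12,0],[0,0,0],0]
    - [[0.078,-0.153,0],[0,0,0],0]
    - [[0.08,-0.157,0],[0,0,0],0]
    - [[0.09,-0.176,0],[0,0,0],0]
    - [[0.09,-0.176,0],[0,0,0],0]
    - [[0.09,-0.177,0],[0,0,0],0]
    - [[0.09,-0.177,0],[0,0,0],0]
    - [[0.09,-0.177,0],[0,0,0],0]

```text
clock: 11.3
position: [0.4641, -0.3059, 0.404]
tool_rot: [3.141, -0.001, -3.058]
force: [0.3, -0.2, -1.0]
grip_width: 0.0273
```

carry_out:
  targets:
    - [[0,0,0.1],[0,0,0],0]
    - [[0,0,0.15],[0,0,0],0]
    - [[0,0,0.15],[0,0,0],0]
    - [[0,0,0.12],[0,0,0],0]
    - [[0,0,0.07],[0,0,0],0]
    - [[0,0,0.03],[0,0,0],0]
    - [[0,0,0],[0,0,0],0]

```text
clock: 12.18
position: [0.4651, -0.3046, 0.25]
tool_rot: [3.142, -0.0, -3.059]
force: [0.9, 0.0, -0.6]
grip_width: 0.0271
```

Underside is about 8 mm over the floor, so the last bit goes slowly.

carry_out:
  targets:
    - [[0,0,0.012],[0,0,0],0]
    - [[0,0,0.01],[0,0,0],0]
    - [[0,0,0.006],[0,0,0],0]
    - [[0,0,0],[0,0,0],0]

```text
clock: 12.68
position: [0.465, -0.3045, 0.2429]
tool_rot: [3.142, -0.0, -3.059]
force: [0.9, -0.4, -1.2]
grip_width: 0.0277
```

carry_out:
  targets:
    - [[0,0,0.004],[0,0,0],0]
    - [[0,0,0],[0,0,0],0]
    - [[0,0,0],[0,0,0],0.6]
    - [[0,0,0],[0,0,0],1]
    - [[0,0,0],[0,0,0],1]
    - [[0,0,0],[0,0,0],1]
    - [[0,0,0],[0,0,0],1]

```text
clock: 13.55
position: [0.4651, -0.3046, 0.2419]
tool_rot: [-3.142, -0.0, -3.059]
force: [0.4, 0.5, 0.6]
grip_width: 0.0851
```

carry_out:
  targets:
    - [[0,0,-0.05],[0,0,0],1]
    - [[0,0,-0.12],[0,0,0],1]
    - [[0,0,-0.16],[0,0,0],1]
    - [[0,0,-0.16],[0,0,0],1]
    - [[0,0,-0.16],[0,0,0],1]
    - [[0,0,0],[0,0,0],1]
    - [[0,0,0],[0,0,0],1]

```text
clock: 14.42
position: [0.4648, -0.3044, 0.4046]
tool_rot: [-3.142, 0.0, -3.059]
force: [-0.2, -0.8, -0.4]
grip_width: 0.0851
```

```bash
python3 -c "
from h import *
s,f=look('tray1')
for c,zs in(('brown',(.096,)),('blue',(.04,))):
  for q in blobs(f['pixels'],c): print(c,q[:,0].mean(0),cv2.contourArea(q),[rect(onz(f,q[:,0],z)) for z in zs])
go(.4618,.2822,.405,195)"
```

```text
brown [627.75 299.25] 384.0 [(array([ 0.5107, -0.0395]), array([27.4, 18.6]), 84.4)]
brown [319.45348837 218.76744186] 1787.0 [(array([ 0.4634, -0.3049]), array([43.4, 25.8]), 5.5)]
blue [314.54185693 198.86149163] 27694.5 [(array([ 0.4668, -0.3084]), array([158.3, 148.8]), 88.4)]
blue [394.94915254  23.0480226 ] 6536.0 [(array([ 0.3197, -0.2585]), array([116.3,  49. ]), -84.7)]
shift [-0.1826  2.3393 -0.0027] turn [ 0.0002 -0.0002 -0.0569] t 14.475 pos [ 0.4648 -0.3044  0.4041] rpy [ 1.7997e+02 -4.0000e-02 -1.7524e+02] F [-0.19  0.9  -0.13] w 0.0853 q7 2.17
```

View pics/tray1.png

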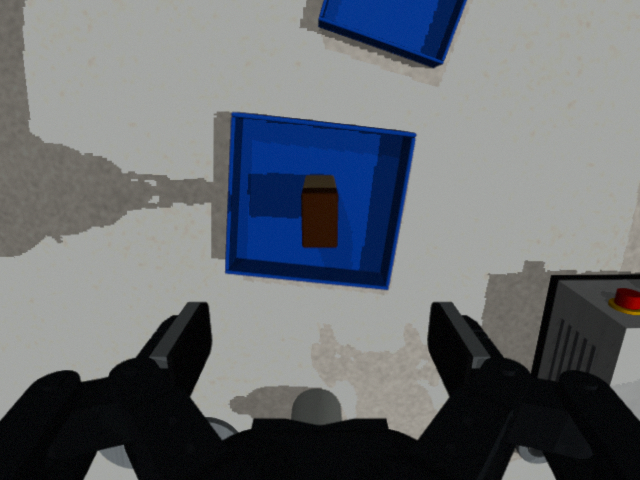

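The spent cartridge stands upright mid-tray at (319,217), and the tray measures 158 x 149 mm. On to the fresh one.

carry_out:
  targets:
    - [[-0.01,0.12,0],[0,0,0],1]
    - [[-0.016,0.2,0],[0,0,0],1]
    - [[-0.016,0.2,0],[0,0,0],1]
    - [[-0.016,0.2,0],[0,0,0],1]
    - [[-0.016,0.2,0],[0,0,0],1]
    - [[-0.016,0.2,0],[0,0,0],1]
    - [[-0.016,0.2,0],[0,0,0],1]
    - [[-0.016,0.2,0],[0,0,0],1]

```text
clock: 15.48
position: [0.4636, 0.0782, 0.4038]
tool_rot: [-3.141, -0.001, -3.059]
force: [1.9, 0.6, 0.6]
grip_width: 0.0855
```

carry_out:
  targets:
    - [[-0.015,0.2,0],[0,0,0],1]
    - [[-0.015,0.2,0],[0,0,0],1]
    - [[-0.015,0.2,0],[0,0,0],1]
    - [[-0.015,0.14,0],[0,0,0],1]
    - [[0,0.08,0],[0,0,0],1]
    - [[0,0,0],[0,0,-0.057],1]
    - [[0,0,0],[0,0,0],1]
    - [[0,0,0],[0,0,0],1]

```text
clock: 16.48
position: [0.4621, 0.2814, 0.4043]
tool_rot: [-3.141, -0.0, -2.885]
force: [0.0, -0.1, 0.5]
grip_width: 0.0853
```

```bash
python3 -c "
from h import *
s,f=look('fresh2')
for q in blobs(f['pixels'],'green'): print(q[:,0].mean(0),rect(onz(f,q[:,0],.107)))
go(.4618,.2822,.252,195)"
```

```text
[320.45       224.69444444] (array([0.4621, 0.282 ]), array([42.8, 27.4]), 14.7)
[177.93975904  94.85140562] (array([0.3991, 0.1669]), array([59.4, 38.1]), 43.7)
shift [3.000e-04 3.000e-03 6.095e-01] turn [-0.0001 -0.0001 -0.0013] t 16.525 pos [0.4621 0.2815 0.4044] rpy [-1.7998e+02 -1.0000e-02 -1.6523e+02] F [-0.23  0.02  0.1 ] w 0.0855 q7 1.09
```

carry_out:
  targets:
    - [[0,0.003,0.12],[0,0,0],1]
    - [[0,0,0.16],[0,0,0],1]
    - [[0,0,0.15],[0,0,0],1]
    - [[0,0,0.1],[0,0,0],1]
    - [[0,0,0.045],[0,0,0],1]
    - [[0,0,0.022],[0,0,0],1]
    - [[0,0,0],[0,0,0],1]
    - [[0,0,0],[0,0,0],0.2]
  force: 40

```text
clock: 17.52
position: [0.4619, 0.283, 0.256]
tool_rot: [3.141, 0.001, -2.88]
force: [-0.6, 0.1, 1.1]
grip_width: 0.0698
```

carry_out:
  targets:
    - [[0,0,0],[0,0,0],0.2]
    - [[0,0,0],[0,0,0],0]
    - [[0,0,0],[0,0,0],0]
    - [[0,0,0],[0,0,0],0]
    - [[0,0,0],[0,0,0],0]

```text
clock: 18.15
position: [0.4618, 0.2829, 0.2555]
tool_rot: [-3.142, 0.0, -2.88]
force: [-0.9, -0.9, 5.7]
grip_width: 0.0273
```

carry_out:
  targets:
    - [[0,0,-0.03],[0,0,0],0]
    - [[0,0,-0.06],[0,0,0],0]
    - [[0,0,-0.12],[0,0,0],0]
    - [[0,0,-0.16],[0,0,0],0]
    - [[0,0,-0.15],[0,0,0],0]
    - [[0,0,-0.08],[0,0,0],0]
    - [[0,0,0],[0,0,0],0]
    - [[0,0,0],[0,0,0],0]

```text
clock: 19.15
position: [0.4615, 0.2827, 0.4048]
tool_rot: [-3.141, -0.001, -2.88]
force: [-0.1, -0.5, -1.5]
grip_width: 0.0272
```

```bash
python3 -c "
from h import *
go(.604,.0364,.405,185)"
```

```text
shift [-2.9530e-01 -1.0994e+00 -8.0000e-04] turn [-0.0001 -0.0002  0.0556] t 19.15 pos [0.4615 0.2827 0.4048] rpy [-1.7999e+02 -3.0000e-02 -1.6498e+02] F [-0.15 -0.51 -1.51] w 0.0272 q7 1.09
```

carry_out:
  targets:
    - [[-0.035,-0.13,0],[0,0,0],0]
    - [[-0.044,-0.163,0],[0,0,0],0]
    - [[-0.044,-0.163,0],[0,0,0],0]
    - [[-0.044,-0.163,0],[0,0,0],0]
    - [[-0.044,-0.163,0],[0,0,0],0]
    - [[-0.044,-0.163,0],[0,0,0],0]
    - [[-0.04,-0.154,0],[0,0,0],0]
    - [[0,0,0],[0,0,0.056],0]

```text
clock: 20.15
position: [0.6049, 0.0332, 0.4037]
tool_rot: [-3.14, -0.002, -3.062]
force: [-1.4, 0.7, -1.0]
grip_width: 0.0274
```

carry_out:
  targets:
    - [[0,0,0],[0,0,0],0]
    - [[0,0,0],[0,0,0],0]
    - [[0,0,0],[0,0,0],0]

```text
clock: 20.52
position: [0.604, 0.0371, 0.405]
tool_rot: [3.142, -0.0, -3.052]
force: [-0.1, -0.6, -1.0]
grip_width: 0.0273
```

```bash
python3 -c "
from h import *
s,f=look('bay3')
for c,z in(('green',.405-.1485),('blue',.11)):
  for q in blobs(f['pixels'],c): print(c,q[:,0].mean(0),cv2.contourArea(q),rect(onz(f,q[:,0],z)))
go(.604,.0364,.295,185)"
```

```text
green [320.22074468 334.00531915] 7533.0 (array([0.6018, 0.0369]), array([46.3, 27.2]), 5.3)
blue [317.83846154 203.07307692] 552.0 (array([0.5921, 0.0353]), array([40. , 32.5]), -84.8)
blue [22.32258065 56.5483871 ] 4919.0 (array([ 0.5054, -0.1701]), array([71.3, 34.7]), -2.1)
shift [ 2.000e-04 -2.400e-03  4.406e-01] turn [ 0.     -0.      0.0004] t 20.575 pos [0.604  0.037  0.4051] rpy [ 1.8000e+02 -1.0000e-02 -1.7493e+02] F [ 0.36  0.52 -1.57] w 0.0274 q7 1.47
```

View pics/bay3.png

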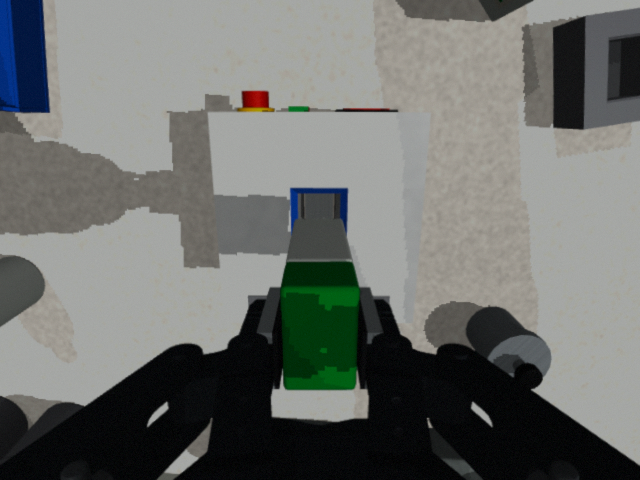

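```bash
python3 -c "
from h import *
f=dict(np.load('bay3.npz'))
print(onz(f,[(320,288),(320,388),(288,330),(357,330)],.405-.1485))
print(onz(f,[(291,188),(348,188)],.11), onz(f,[(303,192),(337,192)],.11))"
```

```text
[[0.58311723 0.0353443  0.2565    ]
 [0.62438794 0.03906469 0.2565    ]
 [0.60046183 0.02550931 0.2565    ]
 [0.59828913 0.04989442 0.2565    ]]
[[0.5776458  0.01460361 0.11      ]
 [0.5740581  0.05468751 0.11      ]] [[0.57975005 0.02326356 0.11      ]
 [0.57760347 0.04724447 0.11      ]]
```

Fresh cartridge top (288–388 rows) centres at (0.604, 0.037), which matches the slot. The empty slot is visible at (320,205). Lowering.

carry_out:
  targets:
    - [[0,-0.0025,0.08],[0,0,0],0]
    - [[0,0,0.08],[0,0,0],0]
    - [[0,0,0.04],[0,0,0],0]
    - [[0,0,0.02],[0,0,0],0]
    - [[0,0,0.012],[0,0,0],0]
    - [[0,0,0.01],[0,0,0],0]
    - [[0,0,0],[0,0,0],0]

```text
clock: 21.45
position: [0.6042, 0.036, 0.3448]
tool_rot: [-3.142, 0.0, -3.055]
force: [0.9, -0.4, -1.0]
grip_width: 0.0273
```

carry_out:
  targets:
    - [[0,0,0.015],[0,0,0],0]
    - [[0,0,0.015],[0,0,0],0]
    - [[0,0,0],[0,0,0],0]

```text
clock: 21.82
position: [0.6041, 0.036, 0.3368]
tool_rot: [-3.142, -0.001, -3.055]
force: [-0.2, -0.0, -1.6]
grip_width: 0.0273
```

Free in the slot (underside about 0.096).

carry_out:
  targets:
    - [[0,0,0.03],[0,0,0],0]
    - [[0,0,0.04],[0,0,0],0]
    - [[0,0,0.04],[0,0,0],0]
    - [[0,0,0.03],[0,0,0],0]
    - [[0,0,0],[0,0,0],0]

```text
clock: 22.45
position: [0.604, 0.036, 0.3015]
tool_rot: [-3.142, -0.001, -3.055]
force: [-0.5, 0.7, -1.5]
grip_width: 0.0272
```

carry_out:
  targets:
    - [[0,0,0.012],[0,0,0],0]
    - [[0,0,0.012],[0,0,0],0]
    - [[0,0,0.006],[0,0,0],0]
    - [[0,0,0],[0,0,0],0]

```text
clock: 22.95
position: [0.6042, 0.036, 0.2946]
tool_rot: [-3.142, -0.0, -3.055]
force: [0.2, -0.1, -1.0]
grip_width: 0.0274
```

carry_out:
  targets:
    - [[0,0,0.005],[0,0,0],0]
    - [[0,0,0],[0,0,0],0]
    - [[0,0,0],[0,0,0],1]
    - [[0,0,0],[0,0,0],1]
    - [[0,0,0],[0,0,0],1]
    - [[0,0,0],[0,0,0],1]
    - [[0,0,0],[0,0,0],1]

```text
clock: 23.82
position: [0.6042, 0.036, 0.2934]
tool_rot: [-3.142, -0.0, -3.056]
force: [0.0, 0.1, 1.0]
grip_width: 0.0854
```

carry_out:
  targets:
    - [[0,0,-0.05],[0,0,0],1]
    - [[0,0,-0.12],[0,0,0],1]
    - [[0,0,-0.14],[0,0,0],1]
    - [[0,0,-0.13],[0,0,0],0]
    - [[0,0,0],[0,0,0],0]
    - [[0,0,0],[0,0,0],0]
    - [[0,0,0],[0,0,0],0]
    - [[0,0,0],[0,0,0],0]

```text
clock: 24.82
position: [0.6041, 0.036, 0.4029]
tool_rot: [-3.142, -0.001, -3.055]
force: [0.7, 0.5, -0.3]
grip_width: -0.0001
```

```bash
python3 -c "
from h import *
s,f=look('bay4')
for c,z in(('green',.144),('blue',.11)):
  for q in blobs(f['pixels'],c): print(c,q[:,0].mean(0),cv2.contourArea(q),rect(onz(f,q[:,0],z)))
go(.604,.0364,.322,185)"
```

```text
green [318.54589372 240.71014493] 2651.5 (array([0.6034, 0.0353]), array([43.6, 27.5]), 4.9)
green [299.04545455 108.90909091] 70.0 (array([0.5244, 0.0175]), array([10.9,  2.2]), -85.1)
blue [319.62915601 218.9028133 ] 850.5 (array([0.6038, 0.0363]), array([55.7, 40.2]), 4.9)
blue [22.08681672 57.24437299] 4911.5 (array([ 0.5054, -0.1694]), array([71.8, 34.1]), -2.6)
shift [1.000e-04 1.500e-03 3.238e-01] turn [-0.     -0.0003 -0.0004] t 24.875 pos [0.6041 0.036  0.4029] rpy [-1.8000e+02 -5.0000e-02 -1.7506e+02] F [-0.01  0.36  0.76] w -0.0001 q7 1.47
```

View pics/bay4.png

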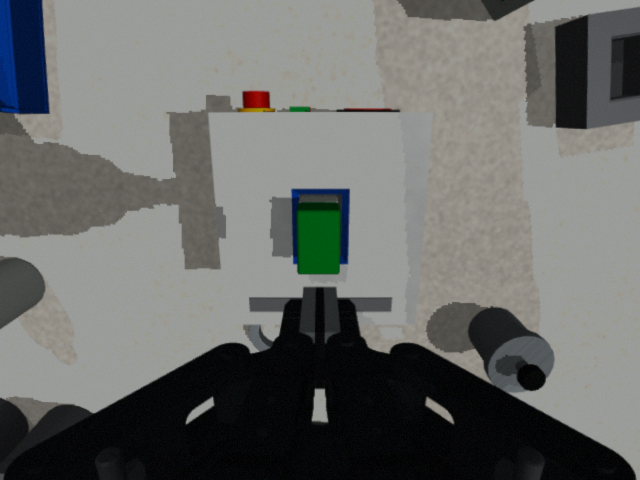

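The fresh cartridge stands upright in the slot at (318,238), centred within 1 mm and raised. Pressing it.

carry_out:
  targets:
    - [[0,0.001,0.1],[0,0,0],0]
    - [[0,0,0.12],[0,0,0],0]
    - [[0,0,0.07],[0,0,0],0]
    - [[0,0,0.035],[0,0,0],0]
    - [[0,0,0.01],[0,0,0],0]
    - [[0,0,0.01],[0,0,0],0]
    - [[0,0,0.01],[0,0,0],0]
    - [[0,0,0.01],[0,0,0],0]

```text
clock: 25.88
position: [0.6044, 0.0363, 0.3126]
tool_rot: [3.142, 0.001, -3.056]
force: [0.1, 0.6, 4.2]
grip_width: 0.0005
```

carry_out:
  targets:
    - [[0,0,0.01],[0,0,0],0]
    - [[0,0,0.01],[0,0,0],0]
    - [[0,0,0.01],[0,0,0],0]
    - [[0,0,0.01],[0,0,0],0]
    - [[0,0,0],[0,0,0],0]

```text
clock: 26.5
position: [0.6043, 0.0363, 0.3022]
tool_rot: [3.142, 0.0, -3.055]
force: [0.8, -0.0, 6.1]
grip_width: -0.0003
```

carry_out:
  targets:
    - [[0,0,0.008],[0,0,0],0]
    - [[0,0,0.008],[0,0,0],0]
    - [[0,0,0.008],[0,0,0],0]
    - [[0,0,0.006],[0,0,0],0]
    - [[0,0,0],[0,0,0],0]

```text
clock: 27.12
position: [0.6044, 0.0363, 0.2949]
tool_rot: [3.142, 0.001, -3.056]
force: [1.5, 0.7, 6.0]
grip_width: 0.0002
```

carry_out:
  targets:
    - [[0,0,0.004],[0,0,0],0]
    - [[0,0,0.003],[0,0,0],0]
    - [[0,0,0],[0,0,0],0]

```text
clock: 27.5
position: [0.6045, 0.0363, 0.2932]
tool_rot: [3.142, 0.001, -3.055]
force: [1.4, 1.0, 7.3]
grip_width: 0.0002
```

carry_out:
  targets:
    - [[0,0,0.003],[0,0,0],0]
    - [[0,0,0],[0,0,0],0]

```text
clock: 27.75
position: [0.6045, 0.0363, 0.2925]
tool_rot: [3.142, 0.001, -3.055]
force: [1.3, -0.7, 6.9]
grip_width: -0.0001
```

carry_out:
  targets:
    - [[0,0,0.004],[0,0,0],0]
    - [[0,0,0],[0,0,0],0]

```text
clock: 28.0
position: [0.6045, 0.0363, 0.2915]
tool_rot: [-3.142, 0.001, -3.056]
force: [1.3, 0.3, 8.4]
grip_width: -0.0002
```

carry_out:
  targets:
    - [[0,0,0.003],[0,0,0],0]
    - [[0,0,0],[0,0,0],0]

```text
clock: 28.25
position: [0.6045, 0.0363, 0.2908]
tool_rot: [3.142, 0.001, -3.056]
force: [2.2, -0.6, 8.7]
grip_width: 0.0004
```

carry_out:
  targets:
    - [[0,0,0.001],[0,0,0],0]
    - [[0,0,0],[0,0,0],0]

```text
clock: 28.5
position: [0.6046, 0.0363, 0.2907]
tool_rot: [3.142, 0.002, -3.056]
force: [2.0, 0.7, 10.0]
grip_width: -0.0002
```

carry_out:
  targets:
    - [[0,0,0.002],[0,0,0],0]
    - [[0,0,0],[0,0,0],0]

```text
clock: 28.75
position: [0.6047, 0.0363, 0.2904]
tool_rot: [3.142, 0.002, -3.056]
force: [2.0, 1.1, 12.0]
grip_width: 0.0001
```

carry_out:
  targets:
    - [[0,0,0.001],[0,0,0],0]
    - [[0,0,0],[0,0,0],0]

```text
clock: 29.0
position: [0.6047, 0.0363, 0.2902]
tool_rot: [3.142, 0.002, -3.056]
force: [1.2, 0.3, 13.1]
grip_width: 0.0002
```

One touch more, then unload and check.

carry_out:
  targets:
    - [[0,0,0.002],[0,0,0],0]
    - [[0,0,0],[0,0,0],0]
    - [[0,0,-0.015],[0,0,0],0]
    - [[0,0,-0.03],[0,0,0],0]
    - [[0,0,-0.1],[0,0,0],0]
    - [[0,0,-0.15],[0,0,0],0]
    - [[0,0,-0.15],[0,0,0],0]
    - [[0,0,0],[0,0,0],0]

```text
clock: 30.0
position: [0.6045, 0.0362, 0.4027]
tool_rot: [3.141, 0.004, -3.056]
force: [-0.1, -0.4, 0.1]
grip_width: 0.0001
```

carry_out:
  targets:
    - [[0,0,0],[0,0,0],0]
    - [[0,0,0],[0,0,0],0]
    - [[0,0,0],[0,0,0],0]
    - [[0,0,0],[0,0,0],0]

```text
clock: 30.5
position: [0.6042, 0.0363, 0.3998]
tool_rot: [-3.142, -0.001, -3.055]
force: [-0.4, 0.3, 0.4]
grip_width: -0.0
```

```bash
python3 -c "
from h import *
s,f=look('bay5')
for c,zs in(('green',(.128,.144)),('blue',(.11,))):
  for q in blobs(f['pixels'],c): print(c,q[:,0].mean(0),cv2.contourArea(q),[rect(onz(f,q[:,0],z)) for z in zs])
go(.604,.0364,.405,185)
from workcell import imaging
g=imaging.grab_frame('top')
for c,z in(('brown',.096),('blue',.04),('green',.128)):
  for q in blobs(g['pixels'],c): print('top',c,q[:,0].mean(0),rect(onz(g,q[:,0],z)))
v=np.hstack([f['pixels'][60:360,160:560],g['pixels'][100:400,160:560]]);cv2.imwrite('pics/end.png',v[:,:,::-1])
"
```

```text
green [318.07106599 235.55837563] 2395.5 [(array([0.6047, 0.0353]), array([43.6, 27.6]), 5.1), (array([0.5995, 0.035 ]), array([40.7, 25.8]), 5.1)]
blue [319.48241206 220.10301508] 950.0 [(array([0.6039, 0.0363]), array([55.1, 40.2]), 4.9)]
blue [20.79738562 57.08496732] 4625.0 [(array([ 0.506 , -0.1657]), array([72.5, 31.3]), -6.3)]
shift [ 0.0006  0.0006 -0.0203] turn [-0.     -0.0001 -0.0004] t 30.55 pos [0.6042 0.0363 0.3999] rpy [-1.8000e+02 -3.0000e-02 -1.7506e+02] F [ 0.01 -0.25  0.01] w 0.0001 q7 1.47
top brown [455.97101449 277.84057971] (array([ 0.4616, -0.3037]), array([44. , 26.4]), 2.0)
top blue [429.77040816 369.45918367] (array([ 0.2729, -0.2476]), array([113.3, 103.3]), 77.0)
top blue [451.29136691 280.13669065] (array([ 0.4655, -0.3042]), array([164. , 151.2]), 88.5)
top green [230.01612903 308.4516129 ] (array([0.3976, 0.1689]), array([54.9, 34.4]), 43.5)
top green [446.25714286 150.57142857] (array([ 0.7321, -0.2892]), array([25.8, 24.8]), 89.1)
```

View pics/end.png

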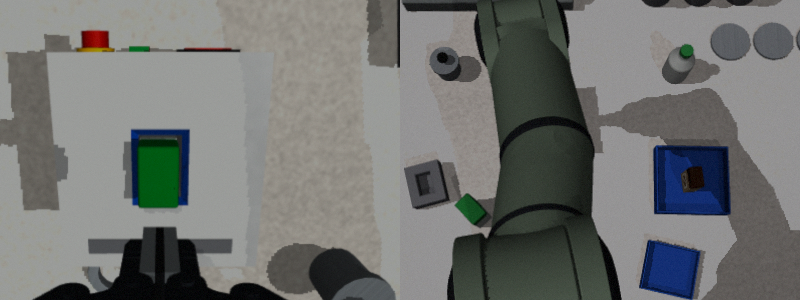

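The cap now reads 43.6 x 27.6 mm and centres on the ring at z=0.128, so it is held. The spent cartridge is in the tray, the rack is empty and the bystanders in view stand as before.

```bash
python3 -c "
from workcell import job
print(job.job_done())"
```

```text
the job is handed in; nothing more can be done
None
```

The job is done and handed in at about 30.6 s of the 72 s allowed; no verdict is reported.

- **Spent cartridge:** I pressed it until the force climbed to about 14 N (plus a last 0.25 mm, not read), and it popped up. It now stands in the large blue tray.
- **Fresh cartridge:** I took the smaller green-capped one from the rack and lowered it into the slot. I pressed it to a last reading of 13 N, plus a last 0.5 mm that I did not read, and let go.

**Last checks:**
- The fresh cap's size and centre fit a top at 128 mm, which is the held depth. It is within about 1 mm of the slot centre and aligned with it.
- The spent cap shows inside the tray in both the wrist and top views.
- The gripper is empty, about 0.1 m above the unit, and reads close to zero force.
- The sample cell and bottle look undisturbed. The ring is only partly visible behind the gripper in the final picture, so I could not fully check it, but nothing came near it.

No check failed or disagreed. I viewed 8 pictures.

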